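# Gauge the guide plates and lean them on the rail

## Task

Check the bores of the grey guide plates standing in the rack, one plate after another in the order blue, yellow, red (one colour may be missing): push the plug gauge's slim go end (green band) fully home, until its grip meets the plate, then withdraw it and press the thick no-go end (red band) lightly and squarely against the mouth of the same bore for a moment, from either side, to confirm that it is refused, before going on to the next colour. Finish with the gauge lying back on its cork mat and every plate standing on its bottom edge on the rubber base of the stand, leaning well back (some 10 to 30 degrees) against the steel rail. Leave the other things on the bench where they are.

Things in the scene. Friction and masses are not known exactly. Their poses are not given: they have to be found in the camera images.
- gauge_mid (a point): Centre of the loose double-ended plug gauge (140 g): a square black grip 64 mm long, 26 x 26 mm, with a plug on each end. Its x axis runs along the gauge, +x to the go end. No-go plug at -x, next to a red band: steel, 24 mm diameter, 16 mm long, flat-faced. Lying flat, the centre is 13 mm above the surface; it starts on the mat.
- gauge_shoulder (a point): On the gauge's axis where the go plug leaves the grip, 32 mm from the gauge's centre. The go plug (next to a green band): steel, 18 mm diameter, 26 mm long beyond this shoulder, the last 8 mm tapering to 11 mm. With the go end home this shoulder meets the plate's face.
- gauge_nogo (a point): Centre of the gauge's flat no-go face (48 mm from the gauge's centre).
- gauge: The plug gauge as a whole; origin and axes as gauge_mid.
- mat: Thin brown cork mat fixed on the bench, 170 (x) x 100 (y) x 3 mm high; origin at the centre of its underside.
- rack: Fixed aluminium rack, 60 (x) x 236 (y) mm, holding up to three plates upright in pockets at y = -76, 0, +76 mm (any may be empty, order varies). Origin at the centre of its underside, z up. Pocket floors 10 mm above the bench; long walls' outer faces at x = -16 and +16 mm, tops 65 mm above the bench; pockets 16 x 72 mm inside: plates lift straight out.
- lean: Fixed leaning stand: black rubber base 130 (x) x 290 (y) x 6 mm high, with a rail along y on posts at y = -138 and +138 mm, 101 mm high. Origin at the centre of the base's underside, z up. Rail axis at x = +35 mm, z = 90 mm. Plates stand on the base on the -x side of the rail (the robot's side) and lean towards +x on to the rail.
- rail_bar: The rail of the leaning stand: 16 mm diameter, 272 mm long along its y axis, origin at its middle, on its axis.
- plate_blue: Loose grey plastic plate with a blue top edge strip, 14 mm thick (its x), 70 mm wide (y), 150 mm tall (z), 250 g. Origin at the centre of its bottom edge face, z up towards the coloured edge. May be absent. Its axes are the rack's while it stands in the rack.
- mid_blue (a point): Centre of the blue plate, 75 mm above its bottom edge.
- bore_blue (a point): Centre of the blue plate's bore, 112 mm above its bottom edge, on its centre line, half-way through its thickness; the 20 mm round bore runs right through along x and is open on both sides (mouths at x = -7 and +7 mm).
- plate_yellow: Loose grey plastic plate with a yellow top edge strip, 14 mm thick (its x), 70 mm wide (y), 150 mm tall (z), 250 g. Origin at the centre of its bottom edge face, z up towards the coloured edge. May be absent. Its axes are the rack's while it stands in the rack.
- mid_yellow (a point): Centre of the yellow plate, 75 mm above its bottom edge.
- bore_yellow (a point): Centre of the yellow plate's bore, 112 mm above its bottom edge, on its centre line, half-way through its thickness; the 20 mm round bore runs right through along x and is open on both sides (mouths at x = -7 and +7 mm).
- plate_red: Loose grey plastic plate with a red top edge strip, 14 mm thick (its x), 70 mm wide (y), 150 mm tall (z), 250 g. Origin at the centre of its bottom edge face, z up towards the coloured edge. May be absent. Its axes are the rack's while it stands in the rack.
- mid_red (a point): Centre of the red plate, 75 mm above its bottom edge.
- bore_red (a point): Centre of the red plate's bore, 112 mm above its bottom edge, on its centre line, half-way through its thickness; the 20 mm round bore runs right through along x and is open on both sides (mouths at x = -7 and +7 mm).
- tape: Bystander, to be left alone: low ring of blue tape, 90 mm across, 24 mm high.
- jar: Bystander, to be left alone: amber jar, 60 mm across, 85 mm high.
- wash: Bystander, to be left alone: white bottle, 66 mm across, 170 mm high.
- driver: Bystander, to be left alone: screwdriver lying down.
- spanner: Bystander, to be left alone: spanner lying down.
- beaker: Bystander, to be left alone: clear cup, 70 mm across, 90 mm high.

How it is judged:
By the outcome, as a careful person would: the job done as asked, in the order asked, and still so for the second after the job is handed in, with the robot touching nothing.
Of plate_blue, plate_yellow, plate_red only 2 to 3 are there at a start; the rules pass over those that are not, and their reading is None.
At some moment in a run one of gauge may be knocked a few centimetres aside while the robot is not near it.
It also fails if it takes over 210 s, if anything falls off the work surface, if the arm or the gripper's body presses on something with over 40 N, if the wrist force passes 120 N, or if a joint passes its speed limit or range.

## Robot

A 6-joint arm with a two-finger parallel gripper is mounted at the origin on the work surface. World frame = base frame: x ahead of the robot, y to its left, z up, the work surface at z = 0. Lengths are in mm, angles in rad, forces in N, time in s.
With the tool pointing down it reaches from about 275 to 975 mm from the base axis. Payload 8.4 kg.
Tool frame: the origin (TCP) lies midway between the tips of the shut fingers; the grasp point (between the pads) lies arm.hold_point_z behind it (arm.hold_point_z is the distance from the TCP to the grasp point, in mm); y points along the fingers, x is the direction in which the jaws open and shut, and the axes are right-handed (so a half turn about y gives the same grasp; the last joint's range is limited). The gripper opens to 92 mm and grips with 3 to 60 N. Pads are 20 mm wide; open, the fingers measure 128 mm over their backs; the gripper's body (75 mm by 189 mm) begins 69 mm behind the grasp point.
Start: joints at [-1.284, 0.353, 1.633, -0, 1.155, -0.002], TCP at [178, -599.119, 214.583] pointing down, gripper open.
Joint ranges: [-2.63, 2.63], [-0.92, 2.1], [0.06, 2.66], [-1.3, 4.44], [0, 2.69], [-3.02, 3.02]. Speed limits (rad/s): [2.22, 2.22, 2.79, 3.14, 3.14, 3.14].

## Interface

Orientations are given as a rotation vector (axis times angle).
In Python, from workcell import arm, fingers, kinematics, cams gives the robot as it stands. Calls block until the motion is done:
- arm.goto(position, orientation): joint-space move of the TCP to a pose.
- arm.move_l(position, ori=None, vel=150, f_stop=None): straight line of the TCP; ori=None keeps the orientation; vel is the mean speed in mm/s. With f_stop (N) it stops when the force on the tool has changed by that much, and returns True; else False.
- arm.move_j(angles): joint-space move.
- fingers.command_gripper(opening): finger opening in mm; the grip force is fixed at half the most; returns when the fingers have stopped.
- arm.dwell(seconds).
- kinematics.solve_ik(position, orientation): joint angles nearest the present ones, or None.
- arm.observe(): the state.
- cams.camera(name): name is "scene" or "top" or "wrist"; returns a dict with "image" (480x640x3 uint8, blue, green, red), "range_z" (480x640 float32, mm along the optical axis (not along the pixel's ray), 0 where there is no reading), "fx", "fy", "cx", "cy" (pixels), "k1" (the pictures are not rectified: a ray, as slopes to the right and down, at radius r is drawn at 1 + k1 r^2 times it, then the intrinsics apply), "rvec" (rotation vector, rad) and "tvec" (3), from world to camera coordinates, as OpenCV has them. Camera axes: x right, y down, z forward; pixel columns grow to the right and rows downward; lengths in mm; the calibration is good to about 2 mm. A picture is of the moment at which its call begins.
A pose or a line that the arm cannot do raises arm.MotionError and nothing moves.
- arm.job_done(): hands the job in, once; it reports no verdict.
The state is a dict: "time": time; "qpos": joint angles; "qvel": joint speeds; "joint_efforts": joint torques, N m; "tcp_pos": TCP position; "ee_rot": TCP orientation; "ft_force": force on the tool from outside, world axes, zero at the start; "torque": the same for the moment, N m; "opening": finger opening in mm.
Only numpy, scipy, OpenCV 4.12 (cv2) and the standard library are available. Lean on these libraries where they do the work, as an engineer would, in place of code of your own. Each camera call takes 0.05 s, during which the arm holds its last target.

## Working session

There is one attempt and no reset: what is moved stays moved. The work goes in short steps, each a Python script; the robot and the scene stay as the last script left them, time stands still between calls to the robot, and variables do not carry over. Pictures are saved under pics/ and viewed, and the job is handed in when it is done.

```bash
ls; mkdir -p pics; python3 - <<'E'
from workcell import arm, fingers, kinematics, cams
import cv2
s=arm.observe(); print(s); print(arm.hold_point_z)
for n in ["scene","top","wrist"]:
    c=cams.camera(n); cv2.imwrite(f"pics/{n}0.png",c["image"]); print(n,{k:v for k,v in c.items() if k not in("image","range_z")})
E
```

```text
pics
{'time': 0.0, 'qpos': array([-1.28444446e+00,  3.53604416e-01,  1.63413015e+00, -2.91306412e-05,
        1.15517645e+00, -2.40112877e-03]), 'qvel': array([-4.55189188e-04,  9.91574259e-05,  5.68064955e-04,  2.08840924e-04,
       -1.25197331e-03,  7.67695759e-04]), 'joint_efforts': array([-8.38025899e-04, -5.93843186e+01, -3.34219766e+01,  6.96821557e-02,
        2.32357287e-02, -1.16992392e-04]), 'tcp_pos': array([ 177.82631768, -598.66249172,  213.89270058]), 'ee_rot': array([-1.33128367,  0.99466936, -0.99289   ]), 'ft_force': array([-0.38620318, -0.13428618,  0.42379356]), 'torque': array([ 0.01686221, -0.00528213,  0.00661002]), 'opening': 91.86059325679939}
18.700000000000003
scene {'fx': 488.3385845107448, 'fy': 488.3385845107448, 'cx': 313.7922644885708, 'cy': 240.51753016557055, 'k1': -0.00802754846957397, 'rvec': array([ 2.51566941,  0.59802081, -0.1866022 ]), 'tvec': array([-477.05872421, -127.67956953, 1350.60757573])}
top {'fx': 600.0738875311125, 'fy': 600.0738875311125, 'cx': 320.74754771659065, 'cy': 240.11487247632593, 'k1': -0.16144809178406136, 'rvec': array([ 2.1547685 , -2.20457204,  0.12605571]), 'tvec': array([  -4.52716397,  538.42934802, 1318.93994951])}
wrist {'fx': 343.08058161969313, 'fy': 343.08058161969313, 'cx': 316.1019121709059, 'cy': 238.43627294945614, 'k1': 0.011026187396227991, 'rvec': array([-2.34632728,  1.74971713,  0.22716773]), 'tvec': array([-625.33202447,  -28.60361046,  389.65031791])}
```

View pics/scene0.png

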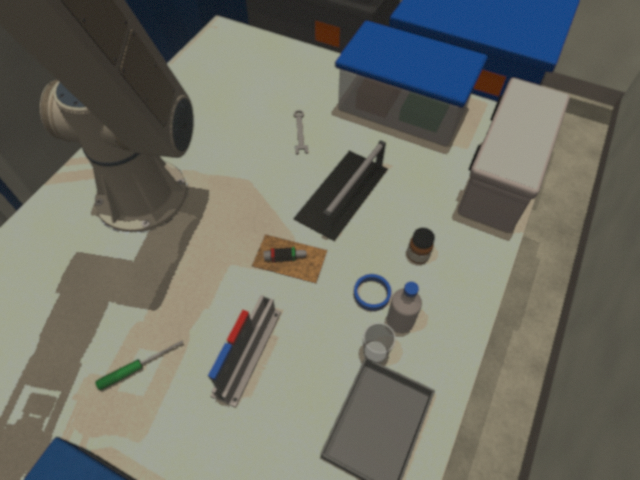

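View pics/top0.png

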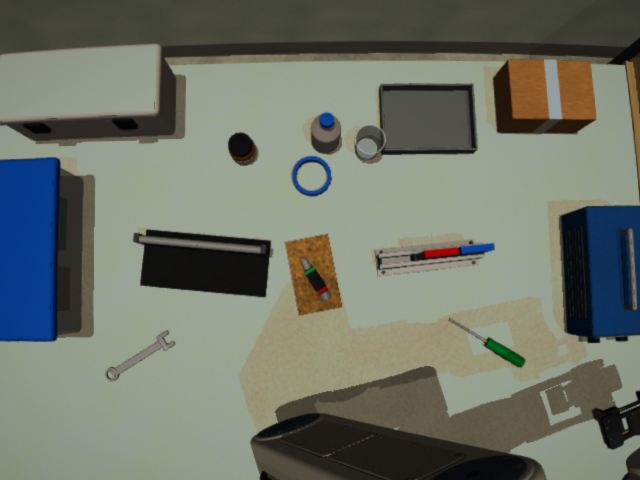

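```bash
python3 - <<'E'
from scipy.spatial.transform import Rotation as R
print(R.from_rotvec([-1.33128367,  0.99466936, -0.99289   ]).as_matrix().round(3))
E
```

```text
[[ 0.285 -0.     0.959]
 [-0.959  0.001  0.285]
 [-0.001 -1.    -0.   ]]
```

```bash
cat > h.py <<'E'
from workcell import arm, fingers, kinematics, cams
import cv2, numpy as np
from scipy.spatial.transform import Rotation as R
def cam(n,save=None):
    c=cams.camera(n)
    if save: cv2.imwrite(f"pics/{save}.png",c["image"])
    return c
def rays(c,px):
    px=np.asarray(px,float).reshape(-1,1,2)
    K=np.array([[c["fx"],0,c["cx"]],[0,c["fy"],c["cy"]],[0,0,1]])
    u=cv2.undistortPoints(px,K,np.array([c["k1"],0,0,0.])).reshape(-1,2)
    d=np.c_[u,np.ones(len(u))]
    Rm=cv2.Rodrigues(c["rvec"])[0]
    o=-Rm.T@c["tvec"]
    return o,d@Rm
def onz(c,px,z):
    o,d=rays(c,px); return o+d*((z-o[2])/d[:,2])[:,None]
def proj(c,P):
    K=np.array([[c["fx"],0,c["cx"]],[0,c["fy"],c["cy"]],[0,0,1]])
    return cv2.projectPoints(np.asarray(P,float).reshape(-1,1,3),c["rvec"],c["tvec"],K,np.array([c["k1"],0,0,0.]))[0].reshape(-1,2)
def hsv(c): return cv2.cvtColor(c["image"],cv2.COLOR_BGR2HSV)
def blobs(m,amin=30):
    cs,_=cv2.findContours(m.astype(np.uint8),cv2.RETR_EXTERNAL,cv2.CHAIN_APPROX_NONE)
    return sorted([x for x in cs if cv2.contourArea(x)>amin],key=cv2.contourArea,reverse=True)
def rect_w(c,cnt,z):
    w=onz(c,cnt.reshape(-1,2),z)[:,:2].astype(np.float32)
    (cx,cy),(a,b),ang=cv2.minAreaRect(w)
    if a<b: a,b,ang=b,a,ang+90
    return np.array([cx,cy]),a,b,ang%180
def down(yaw):
    "tool y down; jaw (x) axis along world yaw (rad)"
    x=np.array([np.cos(yaw),np.sin(yaw),0]);y=np.array([0,0,-1.]);z=np.cross(x,y)
    return R.from_matrix(np.c_[x,y,z]).as_rotvec()
E
python3 - <<'E'
from h import *
for n in ["top","scene"]:
    c=cam(n); h=hsv(c); H,S,V=h[...,0],h[...,1],h[...,2]
    red=((H<6)|(H>172))&(S>170)&(V>90); blue=(H>108)&(H<125)&(S>170)&(V>90)
    brown=(H>8)&(H<22)&(S>110)&(V>60)
    green=(H>50)&(H<80)&(S>120)&(V>50)
    for nm,m,z in [("red",red,160),("blue",blue,160),("mat",brown,3),("green",green,16)]:
        for b in blobs(m,15)[:5]:
            x,y,w,hh=cv2.boundingRect(b); print(n,nm,cv2.contourArea(b),(x,y,w,hh),*[np.round(q,1) for q in rect_w(c,b,z)])
    if n=="top":
        t=cv2.resize(c["image"][210:320,120:520],None,fx=2,fy=2,interpolation=cv2.INTER_CUBIC); cv2.imwrite("pics/topcrop.png",t)
E
```

```text
top red 200.0 (424, 247, 35, 11) [ 495.5 -258.8] 70.7 14.2 94.6
top red 23.5 (317, 287, 10, 8) [424.4 -13.6] 21.7 6.1 122.3
top blue 21.5 (317, 172, 14, 19) [642.7 -27.5] 46.0 11.8 143.3
top blue 16.5 (20, 333, 33, 8) [333.2 577.1] 71.9 14.1 99.2
top mat 3123.0 (286, 235, 56, 80) [463.5   2.3] 168.5 99.3 9.9
top mat 2070.5 (508, 59, 41, 60) [ 900.7 -529.4] 151.9 93.5 0.0
top mat 1893.5 (557, 60, 39, 60) [ 899.7 -655.7] 153.4 90.7 179.4
top mat 734.5 (625, 58, 15, 132) [ 819.5 -816.3] 340.8 33.5 0.1
top green 359.5 (486, 338, 39, 29) [ 272.1 -430.6] 99.0 22.8 57.7
top green 31.0 (305, 267, 10, 8) [471.7   9.5] 24.3 8.7 122.4
scene red 158.0 (228, 311, 20, 31) [ 499.1 -258.5] 67.2 12.2 94.7
scene mat 2020.5 (253, 236, 73, 46) [464.    3.2] 165.6 95.5 9.8
scene mat 446.0 (315, 21, 25, 26) [143.7 874.3] 144.3 86.4 116.1
scene mat 395.0 (475, 71, 30, 24) [731.1 875. ] 93.7 74.2 91.4
scene mat 88.5 (411, 240, 21, 14) [748.3 177.5] 53.2 32.4 5.3
scene green 295.5 (97, 361, 44, 27) [ 275.1 -430. ] 94.2 19.4 56.4
```

View pics/topcrop.png

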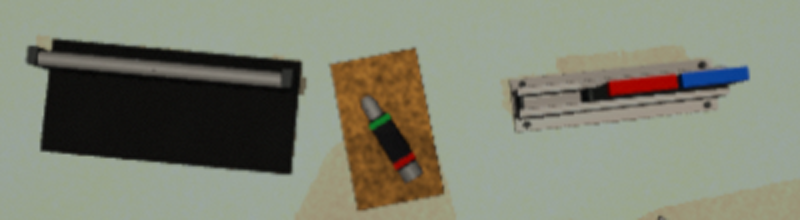

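View pics/wrist0.png

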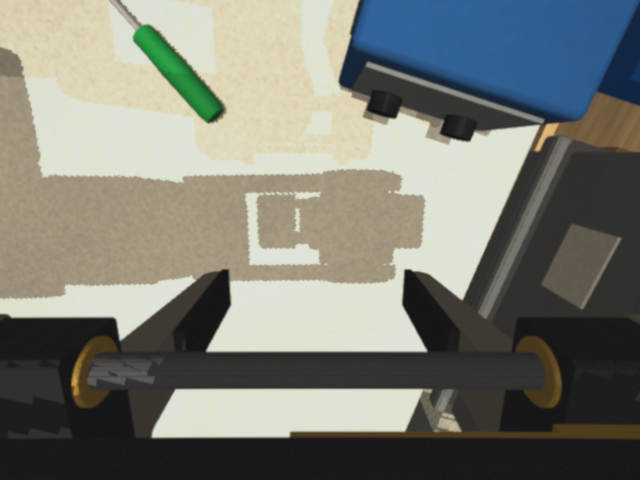

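```bash
python3 - <<'E'
from h import *
for n in ["top","scene"]:
    c=cam(n); h=hsv(c); H,S,V=h[...,0],h[...,1],h[...,2]
    blue=(H>98)&(H<125)&(S>120)&(V>70)
    for b in blobs(blue,30)[:6]:
        r=rect_w(c,b,160)
        if abs(r[0]-[503,-334]).max()<30: print(n,"blue",cv2.boundingRect(b),*[np.round(q,1) for q in r])
    dark=(V<45)
    for b in blobs(dark,300)[:8]:
        r=rect_w(c,b,6); print(n,"dark",cv2.boundingRect(b),*[np.round(q,1) for q in r])
        if n=="top" and 135<cv2.boundingRect(b)[0]<160:
            p=cv2.approxPolyDP(b,4,True).reshape(-1,2); print(p.tolist(),onz(c,p,6)[:,:2].round(0).tolist())
# rack depth: points with heights
    z=c["range_z"]; vv,uu=np.mgrid[:480,:640]
    o,d=rays(c,np.c_[uu.ravel(),vv.ravel()]); P=(o+d*z.ravel()[:,None])
    ok=z.ravel()>0
    for nm,(x0,x1,y0,y1,z0,z1) in dict(walls=(440,560,-400,-130,58,72),strips=(440,560,-400,-130,150,170),base=(440,560,-400,-130,4,16),rail=(400,650,100,450,85,105)).items():
        m=ok&(P[:,0]>x0)&(P[:,0]<x1)&(P[:,1]>y0)&(P[:,1]<y1)&(P[:,2]>z0)&(P[:,2]<z1)
        q=P[m]; 
        if len(q)>5:
            (cx,cy),(a,b),g=cv2.minAreaRect(q[:,:2].astype(np.float32)); print(n,nm,m.sum(),round(cx,1),round(cy,1),round(a,1),round(b,1),round(g,1),"z",np.median(q[:,2]).round(1))
E
```

```text
top blue (461, 243, 33, 11) [ 501.6 -334. ] 69.0 14.9 94.2
top dark (253, 413, 286, 67) [  37.6 -178. ] 656.0 132.8 75.2
top dark (141, 230, 129, 67) [494.9 251. ] 294.0 127.0 83.6
[[147, 230], [146, 235], [266, 247], [258, 254], [142, 243], [141, 284], [264, 295], [269, 241]] [[572.0, 382.0], [561.0, 384.0], [527.0, 108.0], [512.0, 126.0], [543.0, 394.0], [449.0, 396.0], [418.0, 114.0], [541.0, 101.0]]
top dark (150, 37, 490, 97) [ 923.5 -235.9] 1233.8 216.8 91.5
[[639, 37], [627, 47], [402, 41], [163, 47], [161, 111], [155, 118], [162, 117], [172, 129], [150, 128], [151, 133], [173, 130], [174, 77], [165, 55], [502, 51], [609, 56], [609, 63], [622, 64], [639, 56]] [[1048.0, -850.0], [1018.0, -810.0], [1018.0, -225.0], [1017.0, 352.0], [855.0, 353.0], [838.0, 367.0], [840.0, 350.0], [810.0, 326.0], [814.0, 378.0], [802.0, 376.0], [807.0, 323.0], [938.0, 323.0], [996.0, 347.0], [995.0, -471.0], [991.0, -755.0], [972.0, -753.0], [970.0, -789.0], [995.0, -841.0]]
top dark (561, 208, 38, 135) [ 442.8 -618.7] 318.6 78.1 2.8
top dark (592, 391, 48, 58) [  92.6 -721.2] 130.2 109.0 106.1
top dark (55, 167, 16, 172) [527.3 584.1] 401.7 37.2 0.1
top dark (494, 63, 53, 70) [ 858.7 -473.5] 173.0 119.1 31.7
top dark (12, 118, 131, 22) [820.7 562.3] 329.6 43.7 90.0
top walls 673 495.0 -258.6 32.3 236.1 4.7 z 63.9
top strips 462 498.6 -297.0 14.5 147.4 5.2 z 159.2
top base 1370 500.9 -264.7 118.0 268.9 0.4 z 8.9
top rail 1021 530.3 244.9 287.4 19.6 83.6 z 95.3
scene blue (209, 344, 22, 35) [ 505.2 -333.3] 70.5 13.9 94.7
scene dark (126, 0, 273, 53) [-98.7 806.1] 1028.1 310.6 26.0
scene dark (310, 149, 75, 89) [499.5 279.5] 339.2 119.1 83.8
scene dark (174, 99, 18, 52) [-53.2 273.3] 218.9 52.0 124.7
scene walls 754 497.0 -257.5 33.6 237.6 4.7 z 64.5
scene strips 635 499.5 -295.9 16.6 146.9 4.8 z 159.9
scene base 894 501.0 -264.0 116.2 265.3 0.0 z 9.9
scene rail 620 531.4 245.8 292.0 22.0 83.9 z 96.4
```

```bash
python3 - <<'E'
from h import *
p=np.array([450,0,230.]); yaw=np.radians(-64)
for y in (np.radians(-64),np.radians(116)):
    print(kinematics.solve_ik(p,down(y)))
arm.goto(p,down(yaw)); c=cam("wrist","w1"); print(arm.observe()["tcp_pos"],arm.observe()["time"])
E
```

```text
[-3.33333951e-03  5.80727813e-02  1.97243986e+00 -4.44089210e-16
  1.11108002e+00  1.11367738e+00]
[-0.00333334  0.05807278  1.97243986  0.          1.11108002 -2.02791527]
[450.19416592  -0.58585925 229.99218029] 2.7417
```

View pics/w1.png

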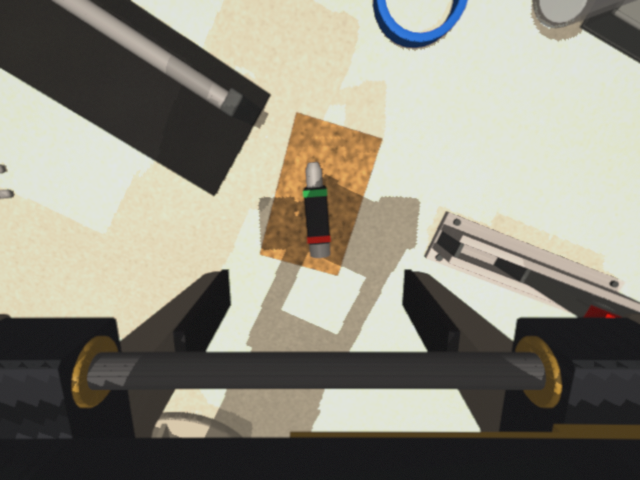

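```bash
cat >> h.py <<'E'
def gauge_est(c):
    H,S,V=[hsv(c)[...,i] for i in range(3)]
    z=c["range_z"]; vv,uu=np.mgrid[:480,:640]
    o,d=rays(c,np.c_[uu.ravel(),vv.ravel()]); P=(o+d*z.ravel()[:,None]).reshape(480,640,3)
    hi=(z>0)&(P[...,2]>24)&(P[...,2]<34)&(P[...,0]>370)&(P[...,0]<560)&(P[...,1]>-70)&(P[...,1]<75)
    b=blobs(hi,30)
    if b: print("top blob",*[np.round(q,1) for q in rect_w(c,b[0],29)])
    g=blobs((H>50)&(H<80)&(S>120)&(V>40),8); r=blobs(((H<6)|(H>172))&(S>150)&(V>60),8)
    f=lambda L:[onz(c,x.reshape(-1,2).astype(float),29)[:,:2].mean(0) for x in L]
    G=[p for p in f(g) if 370<p[0]<560 and abs(p[1])<80]; Rr=[p for p in f(r) if 370<p[0]<560 and abs(p[1])<80]
    G,Rr=np.array(G[0]),np.array(Rr[0]); v=G-Rr
    print("bands",G.round(1),Rr.round(1),"dist",np.linalg.norm(v).round(1),"mid",((G+Rr)/2).round(1),"ang",np.degrees(np.arctan2(v[1],v[0])).round(1))
    return (G+Rr)/2,np.arctan2(v[1],v[0])
E
python3 - <<'E'
from h import *
gauge_est(cam("wrist")); gauge_est(cam("top"))
c=cam("wrist"); 
t=cv2.resize(c["image"][140:280,240:400],None,fx=5,fy=5,interpolation=cv2.INTER_CUBIC); cv2.imwrite("pics/w1c.png",t[:600])
E
```

```text
top blob [452.3  -1.4] 99.6 26.4 30.3
bands [472.3  11.1] [427.8 -15.3] dist 51.8 mid [450.   -2.1] ang 30.7Traceback (most recent call last):
  File "<stdin>", line 2, in <module>
  File "h.py", line 44, in gauge_est
    G,Rr=np.array(G[0]),np.array(Rr[0]); v=G-Rr
                  ~^^^
IndexError: list index out of range
```

```bash
python3 - <<'E'
from h import *
m,a=np.array([450,-2.]),np.radians(30.6)
o=down(a-np.pi/2)
arm.goto([*m,90],o)
print(arm.move_l([*m,6.5],o,vel=80,f_stop=15), arm.observe()["tcp_pos"])
fingers.command_gripper(10); s=arm.observe(); print(s["opening"],s["ft_force"])
arm.move_l([*m,150],o); s=arm.observe(); print(s["opening"],s["ft_force"],s["time"],s["tcp_pos"])
cam("wrist","w2"); cam("scene","s2"); cam("top","t2")
E
```

```text
False [450.38740099  -2.02354742   6.88158602]
25.525398502048326 [-0.12260624  0.0591985  -0.16219362]
25.657433535446813 [ 0.12237727  0.27110397 -1.14445256] 6.7667 [449.33434118  -1.99267949 149.25389123]
```

View pics/w2.png

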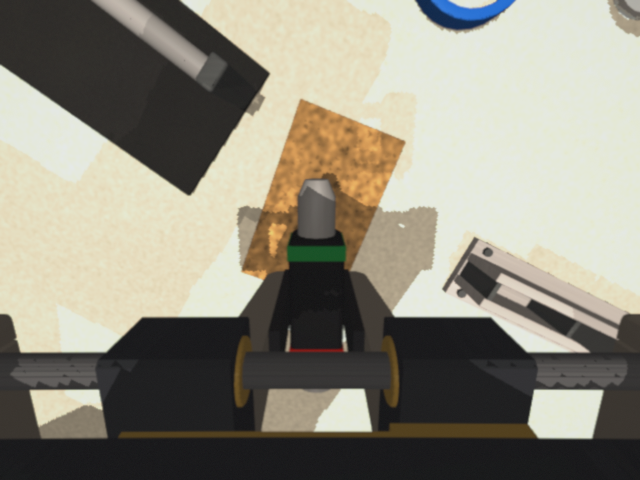

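View pics/s2.png

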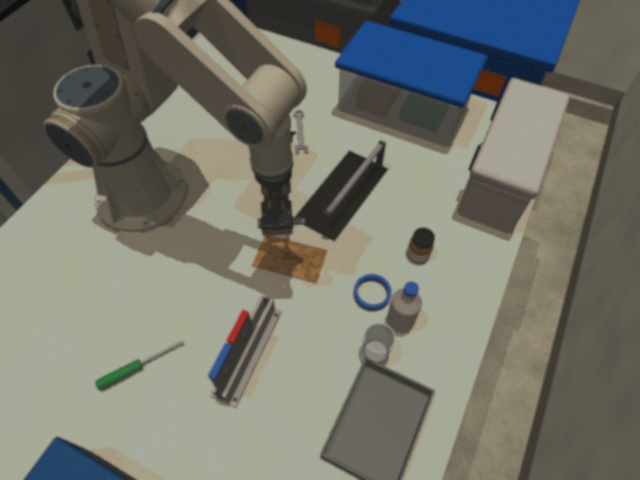

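```bash
cat >> h.py <<'E'
def inhand(c):
    "gauge band position in tool frame along gauge axis (assume gauge axis at TCP+9.1 z)"
    s=arm.observe(); M=R.from_rotvec(s["ee_rot"]).as_matrix(); t=s["tcp_pos"]
    H,S,V=[hsv(c)[...,i] for i in range(3)]
    for nm,m in (("green",(H>50)&(H<80)&(S>120)&(V>40)),("red",((H<6)|(H>172))&(S>150)&(V>60))):
        for b in blobs(m,8)[:3]:
            w=onz(c,b.reshape(-1,2).astype(float),t[2]+22.1)
            q=(w-t)@M; print(nm,"x",q[:,0].min().round(1),q[:,0].max().round(1),"z",q[:,2].min().round(1),q[:,2].max().round(1))
E
python3 - <<'E'
from h import *
inhand(cam("wrist"))
M=R.from_rotvec(arm.observe()["ee_rot"]).as_matrix(); print(M.round(3))
E
```

```text
green x -11.8 13.8 z 22.1 29.7
red x -11.8 13.5 z -24.0 -22.3
[[ 0.509 -0.002  0.861]
 [-0.861  0.     0.509]
 [-0.001 -1.    -0.001]]
```

```bash
cat >> h.py <<'E'
RY=np.radians(4.7); RC=np.array([496.2,-258.2])
ORI=down(RY-np.pi/2)
def rk(x,y,z):
    return np.array([RC[0]+x*np.cos(RY)-y*np.sin(RY),RC[1]+x*np.sin(RY)+y*np.cos(RY),z])
def inv(p):
    d=np.asarray(p)[:2]-RC; return np.array([d[0]*np.cos(RY)+d[1]*np.sin(RY),-d[0]*np.sin(RY)+d[1]*np.cos(RY),p[2]])
def st(tag):
    s=arm.observe(); f=s["ft_force"]; fr=[f[0]*np.cos(RY)+f[1]*np.sin(RY),-f[0]*np.sin(RY)+f[1]*np.cos(RY),f[2]]
    print(tag,"rack",inv(s["tcp_pos"]).round(1),"F",np.round(fr,1),"open",round(s["opening"],1),"t",round(s["time"],1)); return s
E
python3 - <<'E'
from h import *
zt=112.9
for x in (-92,-39,92): print(kinematics.solve_ik(rk(x,-76,zt),ORI).round(2))
arm.goto(rk(-95,-76,200),ORI); arm.move_l(rk(-95,-76,zt),ORI); st("pre")
cam("scene","s3"); cam("top","t3")
r=arm.move_l(rk(-55,-76,zt),ORI,vel=40,f_stop=5); print(r); st("in")
E
```

```text
[-0.7   0.34  1.92  0.    0.89  0.79]
[-0.63  0.39  1.83  0.    0.92  0.86]
[-0.5   0.53  1.59  0.    1.01  0.98]
pre rack [-94.4 -76.  113.4] F [-0.2 -0.5 -1.6] open 25.9 t 9.0
False
in rack [-55.2 -76.  112.8] F [ 1.2  0.7 -1.9] open 25.8 t 10.2
```

View pics/s3.png

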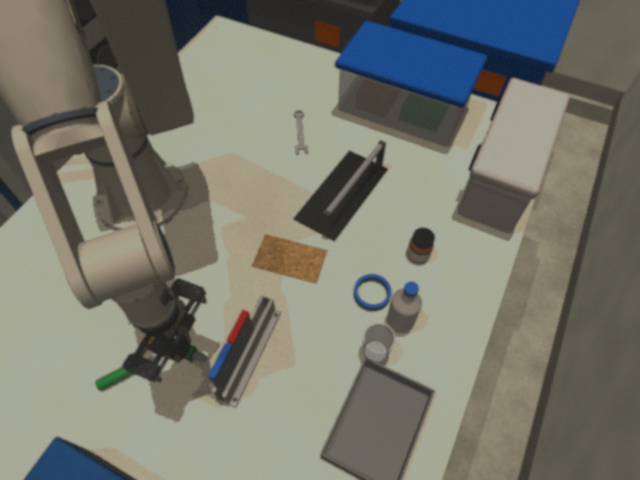

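View pics/t3.png

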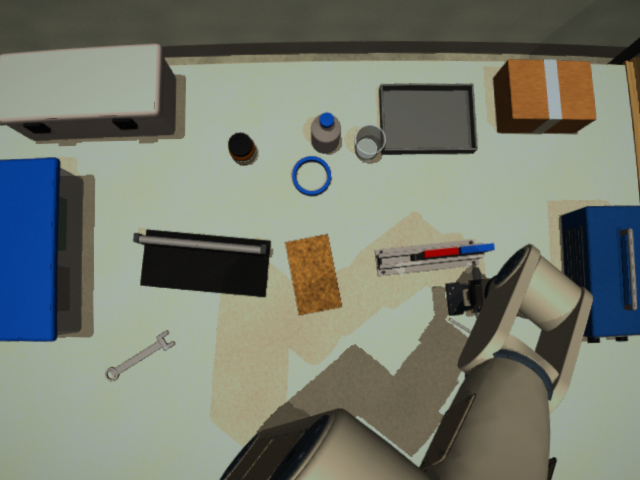

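```bash
python3 - <<'E'
from h import *
zt=112.9
st("a")
r=arm.move_l(rk(-33,-76,zt),ORI,vel=15,f_stop=7); print(r); st("home?")
inhand(cam("wrist","w3")); cam("top","t4")
E
```

```text
a rack [-55.2 -76.  112.8] F [ 1.2  0.7 -1.9] open 25.8 t 10.2
True
home? rack [-35.1 -75.6 112.4] F [ 0.   0.4 -1.5] open 26.0 t 11.6
green x 19.0 29.6 z -70.8 -54.8
green x -11.8 13.6 z 22.6 25.0
red x -133.7 -43.2 z 20.6 41.5
red x -11.8 13.6 z -23.6 -22.0
```

View pics/w3.png

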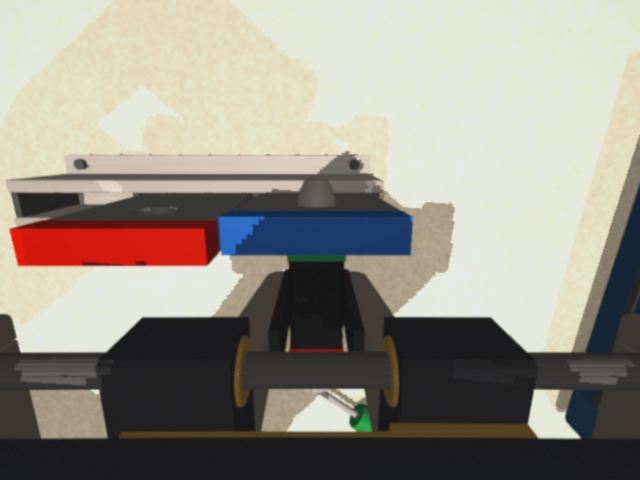

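```bash
python3 - <<'E'
from h import *
zt=112.9
r=arm.move_l(rk(-30,-76,zt),ORI,vel=10,f_stop=10); print(r); st("home?")
inhand(cam("wrist","w4")); c=cam("scene")
u,v=proj(c,[rk(-7,-76,122)])[0].astype(int); print(u,v)
cv2.imwrite("pics/s4.png",cv2.resize(c["image"][v-50:v+50,u-65:u+65],None,fx=6,fy=6,interpolation=cv2.INTER_CUBIC))
E
```

```text
True
home? rack [-35.  -75.2 111.8] F [-1.8 -0.8  4.5] open 25.7 t 12.0
green x 18.8 29.4 z -70.9 -54.8
green x -11.5 13.4 z 22.6 24.9
red x -133.9 -43.1 z 20.1 41.0
red x -11.9 13.4 z -23.7 -22.0
218 364
```

View pics/s4.png

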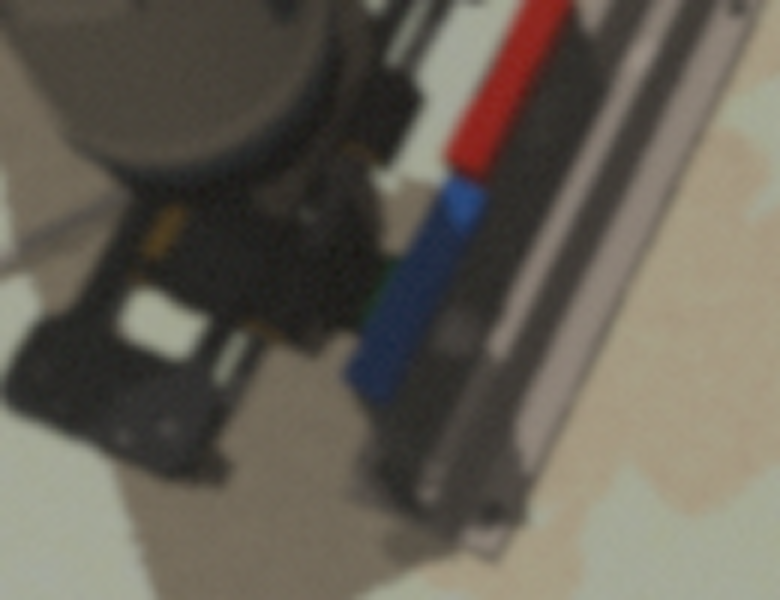

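View pics/w4.png

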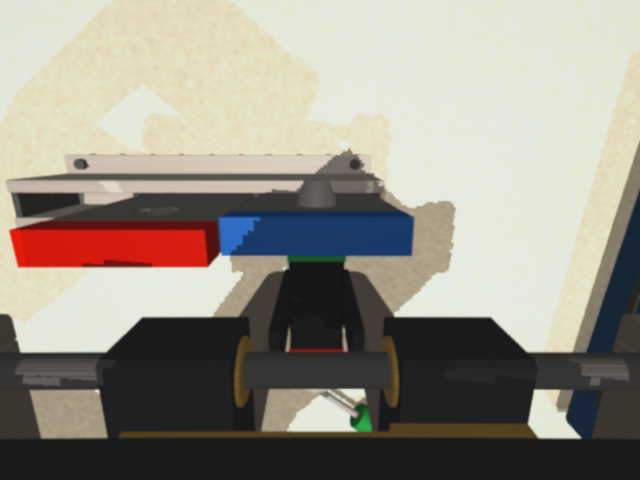

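```bash
cat >> h.py <<'E'
def cloud(c):
    z=c["range_z"]; vv,uu=np.mgrid[:480,:640]
    o,d=rays(c,np.c_[uu.ravel(),vv.ravel()]); P=(o+d*z.ravel()[:,None]); P[z.ravel()<=0]=np.nan
    return P.reshape(480,640,3)
def cloud_rk(c):
    P=cloud(c); d=P[...,:2]-RC; return np.dstack([d[...,0]*np.cos(RY)+d[...,1]*np.sin(RY),-d[...,0]*np.sin(RY)+d[...,1]*np.cos(RY),P[...,2]])
E
python3 - <<'E'
from h import *
for n in ("wrist",):
    c=cam(n); Q=cloud_rk(c); H,S,V=[hsv(c)[...,i] for i in range(3)]
    bl=(H>98)&(H<125)&(S>120)&(V>60)&(abs(Q[...,1]+76)<30)
    rd=((H<6)|(H>172))&(S>150)&(abs(Q[...,1])<30)
    for nm,m in(("blue",bl),("red",rd)):
        t=m&(Q[...,2]>157); 
        print(nm,t.sum(),np.nanpercentile(Q[t][:,0],[2,50,98]).round(1),np.nanmedian(Q[t][:,2]).round(1),"face",np.nanpercentile(Q[m&(Q[...,2]<156)][:,0],[5,50]).round(1) if (m&(Q[...,2]<156)).sum() else None)
    t=(abs(Q[...,1]+76)<10)&(Q[...,2]>100)&(Q[...,2]<140)&(Q[...,0]>0)&(Q[...,0]<50)
    print("tip",t.sum(),np.nanpercentile(Q[t][:,0],[2,50,98]).round(1),Q[t][:,2].max())
    t=(abs(Q[...,1]+40)<60)&(abs(Q[...,2]-65)<5); x=Q[t][:,0]; print("walls",np.histogram(x,bins=np.arange(-20,21,2)))
E
```

```text
blue 6399 [-0.6  6.6 13.3] 160.1 face [12.6 12.9]
red 6282 [-5.2  2.1  8.6] 159.9 face [8.3 8.5]
tip 1101 [11.6 16.1 23.2] 139.9169915741545
walls (array([  0,   0,   0,   0,   0,   0,   0,   0,   0,   0,   0,   0,   0,
        17, 384, 491, 483, 499, 490,   0]), array([-20, -18, -16, -14, -12, -10,  -8,  -6,  -4,  -2,   0,   2,   4,
         6,   8,  10,  12,  14,  16,  18,  20]))
```

```bash
python3 - <<'E'
from h import *
zt=112.5
r=arm.move_l(rk(-28,-75.6,zt),ORI,vel=10,f_stop=16); print(r); st("home")
inhand(cam("wrist")); arm.dwell(0.3)
r=arm.move_l(rk(-105,-76,112.9),ORI,vel=80,f_stop=None); st("out"); inhand(cam("wrist","w5"))
E
```

```text
True
home rack [-34.9 -75.2 111.8] F [-2.9 -1.1  4.7] open 25.6 t 12.6
green x 18.8 29.5 z -71.1 -54.4
green x -11.5 13.4 z 22.6 24.5
red x -133.9 -43.1 z 19.7 41.0
red x -11.9 13.4 z -23.7 -22.0
out rack [-104.6  -76.2  113. ] F [ 0.5 -0.5 -0.6] open 25.9 t 14.0
green x -11.8 13.5 z 22.4 30.0
red x -122.2 -43.6 z 100.6 121.3
red x -11.8 13.5 z -23.7 -22.0
```

View pics/w5.png

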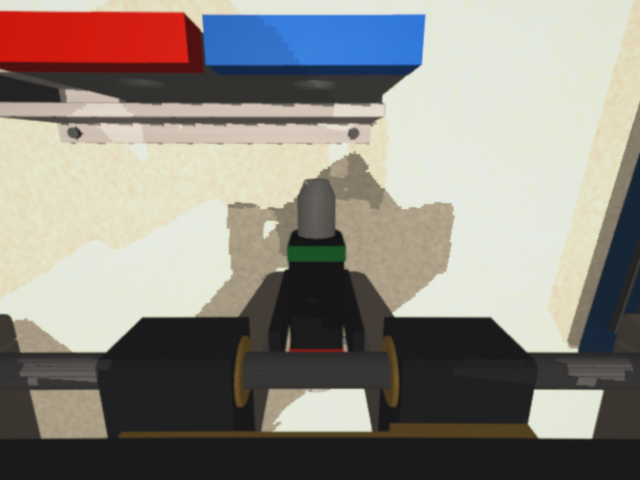

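```bash
cat >> h.py <<'E'
RYAX=np.array([-np.sin(RY),np.cos(RY),0])
def nogo_pose(x,y,z,phi=np.radians(2)):
    Ro=R.from_rotvec(-RYAX*phi)*R.from_rotvec(ORI); M=Ro.as_matrix()
    return rk(x,y,z)+48*M[:,2]+9.1*M[:,1], Ro.as_rotvec()
def nogo(y,z=122.2):
    arm.move_l(rk(-105,y,195),ORI,vel=200); arm.move_l(rk(80,y,195),ORI,vel=200)
    p,o=nogo_pose(27,y,z); arm.move_l(p,o,vel=120); st("far")
    p,o=nogo_pose(-8,y,z); r=arm.move_l(p,o,vel=20,f_stop=4); print(r); st("press")
E
python3 - <<'E'
from h import *
M=R.from_rotvec(nogo_pose(27,-76,122)[1]).as_matrix(); print(M.round(3))
nogo(-75.6)
cam("wrist","w6"); cam("top","t6")
E
```

```text
[[ 0.082  0.035  0.996]
 [-0.997  0.003  0.082]
 [-0.    -0.999  0.035]]
far rack [ 75.6 -76.1 115.6] F [ 0.1  0.1 -1.5] open 25.7 t 16.5
True
press rack [ 53.3 -75.7 114.9] F [ 3.8 -0.3  1.1] open 25.7 t 17.6
```

View pics/w6.png

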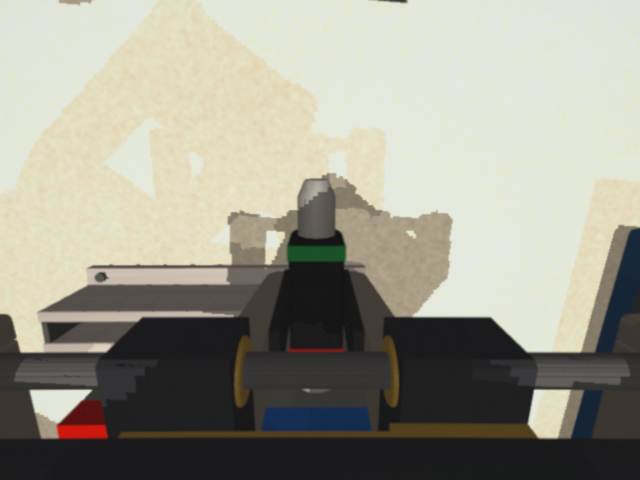

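View pics/t6.png

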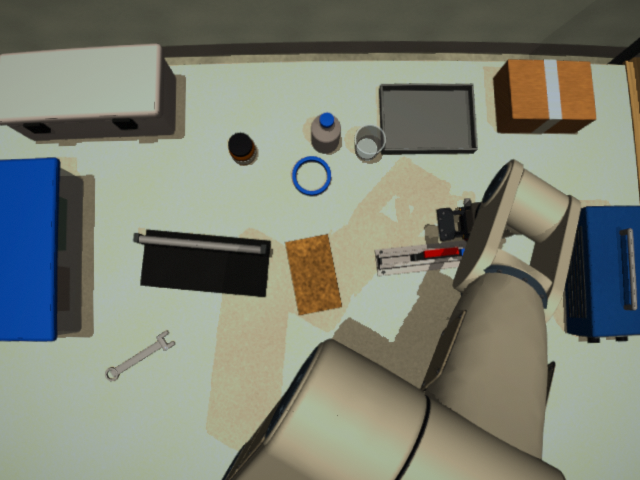

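```bash
python3 - <<'E'
from h import *
p,o=nogo_pose(4,-75.6,122.2); r=arm.move_l(p,o,vel=10,f_stop=3); st("press2"); arm.dwell(0.7); st("held")
p,o=nogo_pose(30,-75.6,122.2); arm.move_l(p,o,vel=100)
arm.move_l(rk(80,-75.6,195),ORI,vel=200); arm.move_l(rk(-105,0.4,195),ORI,vel=200)
c=cam("wrist","w7"); Q=cloud_rk(c); H,S,V=[hsv(c)[...,i] for i in range(3)]
for nm,m in (("red",((H<6)|(H>172))&(S>150)),("blue",(H>98)&(H<125)&(S>120)&(V>60))):
    m=m&(Q[...,2]>157)&(Q[...,2]<164)&(abs(Q[...,0])<40); print(nm,m.sum(),np.percentile(Q[m][:,0],[1,99]),np.percentile(Q[m][:,1],[1,99]))
arm.move_l(rk(-105,.4,112.9),ORI,vel=150); st("pre"); inhand(cam("wrist"))
r=arm.move_l(rk(-52,0.4,112.7),ORI,vel=40,f_stop=5); print(r); st("in")
E
```

```text
press2 rack [ 53.2 -75.7 114.9] F [ 5.9 -0.9 -1.5] open 25.6 t 18.0
held rack [ 53.2 -75.7 114.9] F [ 4.9  0.3 -1.5] open 25.9 t 18.7
red 3614 [-6.01209515  8.02347622] [-34.65392702  33.99819359]
blue 3654 [-4.99277068  9.05584473] [-110.26092237  -41.22968743]
pre rack [-1.045e+02  1.000e-01  1.133e+02] F [-0.5 -0.9 -0.9] open 25.8 t 21.5
green x -12.0 13.2 z 22.5 30.0
green x 108.8 110.0 z -58.2 -52.8
red x -42.0 42.4 z 100.2 120.6
red x -12.0 13.2 z -23.5 -21.8
False
in rack [-52.2   0.4 112.7] F [-0.8  0.7 -1.2] open 25.8 t 23.1
```

```bash
python3 - <<'E'
from h import *
for f in (8,14):
    r=arm.move_l(rk(-28,.4,112.5),ORI,vel=15,f_stop=f); print(r); st("home"); 
arm.dwell(0.3)
c=cam("wrist","w8"); inhand(c); Q=cloud_rk(c); H,S,V=[hsv(c)[...,i] for i in range(3)]
m=((H<6)|(H>172))&(S>150)&(Q[...,2]>157)&(Q[...,2]<164)&(abs(Q[...,0])<40); print(np.percentile(Q[m][:,0],[1,99]))
E
```

```text
True
home rack [-35.2   0.8 112. ] F [-0.3  0.1 -1.4] open 25.6 t 24.2
True
home rack [-35.    0.9 111.8] F [-2.9 -0.2  5.1] open 26.0 t 24.5
green x -11.5 13.4 z 22.6 24.5
red x -41.8 44.1 z 25.9 45.5
red x -11.9 13.4 z -23.6 -22.0
[-0.58659401 13.29817789]
```

View pics/w8.png

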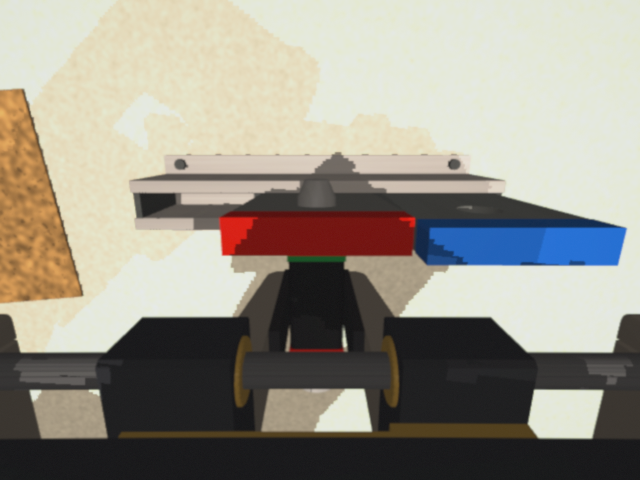

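```bash
python3 - <<'E'
from h import *
arm.move_l(rk(-105,.4,112.9),ORI,vel=80); nogo(0.8)
p,o=nogo_pose(3,0.8,122.2); r=arm.move_l(p,o,vel=10,f_stop=3); print(r); st("press2"); arm.dwell(0.7); st("held")
cam("wrist","w9"); c=cam("scene","s9")
p,o=nogo_pose(30,0.8,122.2); arm.move_l(p,o,vel=100); arm.move_l(rk(80,0.8,195),ORI,vel=200)
o=down(np.radians(9.9-90)); arm.goto([462,3,120],o); inhand(cam("wrist"))
r=arm.move_l([462,3,5],o,vel=40,f_stop=3); print(r); st("down"); print(arm.observe()["tcp_pos"])
fingers.command_gripper(60); arm.move_l([462,3,160],o); c=cam("wrist","w10"); gauge_est(c)
E
```

```text
far rack [ 75.7   0.4 115.6] F [ 0.7  0.6 -1.9] open 25.8 t 28.3
True
press rack [ 53.3   0.7 114.8] F [ 2.9 -0.4  0.2] open 25.6 t 29.4
True
press2 rack [ 53.3   0.6 115.1] F [ 3.   0.3 -0.3] open 25.6 t 29.6
held rack [ 53.2   0.6 114.9] F [ 4.7 -0.8  0.4] open 25.6 t 30.3
green x -12.5 13.5 z 22.3 29.9
red x -12.1 13.2 z -23.7 -22.0
True
down rack [-12.7 263.1   6.5] F [-0.8  0.1  5.5] open 25.7 t 35.2
[462.02727764   2.98568931   6.46410184]
top blob [465.1   2.1] 100.0 25.8 10.3
bands [487.9   7. ] [437.   -2.4] dist 51.8 mid [462.5   2.3] ang 10.4
```

View pics/w10.png

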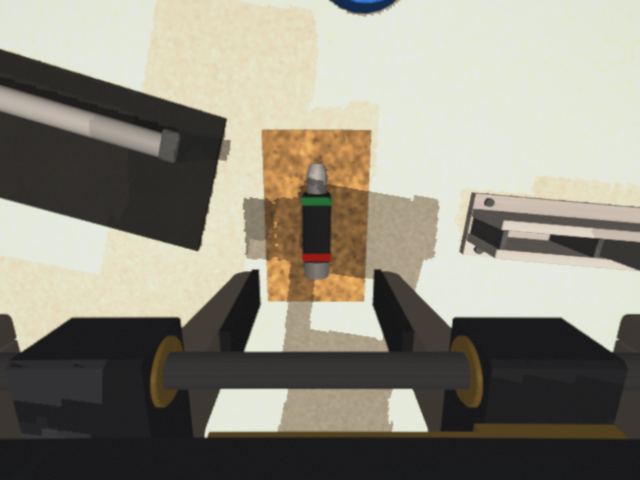

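View pics/w9.png

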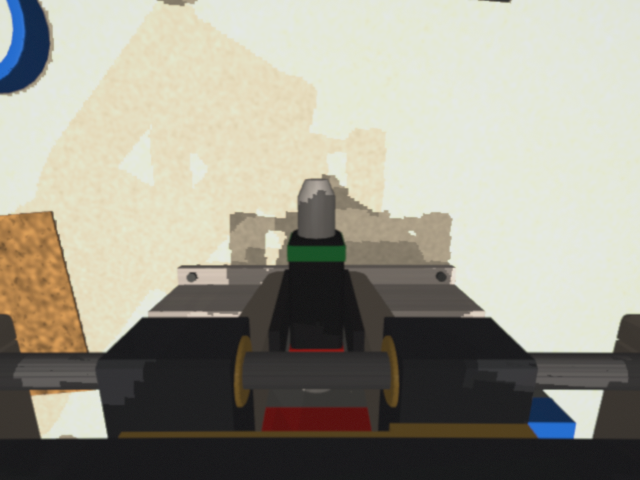

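```bash
cat >> h.py <<'E'
LC=np.array([495.7,249.0]); LY=np.radians(-6.3)
TH=np.radians(18)
lx=np.array([np.cos(LY),np.sin(LY),0]); ly=np.array([-np.sin(LY),np.cos(LY),0])
def lean_pose(y,dx=0,dz=0,s=114.3,flip=1,gap=2.0,th=TH):
    u=np.sin(th)*lx+np.array([0,0,np.cos(th)]); n=np.cos(th)*lx-np.array([0,0,np.sin(th)])
    bz=6+7*np.sin(th)
    bx=35-(15+gap+(90-bz)*np.sin(th))/np.cos(th)
    b=np.array([*LC,0])+lx*(bx+dx)+ly*y+np.array([0,0,bz+dz])
    X=flip*n; Y=-u; Z=np.cross(X,Y)
    return b+s*u, R.from_matrix(np.c_[X,Y,Z]).as_rotvec()
E
python3 - <<'E'
from h import *
for f in (1,-1):
    for yaw in (RY,RY+np.pi):
        print("rack",f,kinematics.solve_ik(rk(0,0,124.3),down(yaw)))
    for y in (-55,55):
        for dx,dz in((-30,40),(0,0)):
            p,o=lean_pose(y,dx,dz,flip=f); q=kinematics.solve_ik(p,o); print(f,y,p.round(0),None if q is None else q.round(2))
E
```

```text
rack 1 [-4.82480099e-01  3.56621689e-01  1.85567411e+00 -4.44089210e-16
  9.29296859e-01 -5.64510574e-01]
rack 1 [-4.82480099e-01  3.56621689e-01  1.85567411e+00 -4.44089210e-16
  9.29296859e-01  2.57708208e+00]
1 -55 [486. 195. 157.] [0.29 0.43 1.7  0.13 1.3  0.35]
1 -55 [515. 191. 117.] [0.28 0.51 1.67 0.12 1.26 0.33]
1 55 [498. 304. 157.] [0.45 0.5  1.58 0.17 1.33 0.49]
1 55 [527. 301. 117.] [0.42 0.58 1.55 0.16 1.29 0.47]
rack -1 [-4.82480099e-01  3.56621689e-01  1.85567411e+00 -4.44089210e-16
  9.29296859e-01 -5.64510574e-01]
rack -1 [-4.82480099e-01  3.56621689e-01  1.85567411e+00 -4.44089210e-16
  9.29296859e-01  2.57708208e+00]
-1 -55 [486. 195. 157.] [ 0.29  0.43  1.7   0.13  1.3  -2.79]
-1 -55 [515. 191. 117.] [ 0.28  0.51  1.67  0.12  1.26 -2.81]
-1 55 [498. 304. 157.] [ 0.45  0.5   1.58  0.17  1.33 -2.65]
-1 55 [527. 301. 117.] [ 0.42  0.58  1.55  0.16  1.29 -2.68]
```

```bash
cat >> h.py <<'E'
def pick(y):
    o=down(RY); fingers.command_gripper(50)
    arm.goto(rk(1,y,215),o); arm.move_l(rk(1,y,124.3),o,vel=80,f_stop=15); st("at")
    fingers.command_gripper(8); st("grip")
    arm.move_l(rk(1,y,250),o,vel=100); st("lift")
def place(y):
    p,o=lean_pose(y,-15,140); arm.goto(p,o)
    p,o=lean_pose(y,-15,25); arm.move_l(p,o,vel=120)
    p,o=lean_pose(y,0,8); arm.move_l(p,o,vel=60); st("above")
    return o
E
python3 - <<'E'
from h import *
s=arm.observe(); arm.move_l([s["tcp_pos"][0],s["tcp_pos"][1],220],None,vel=150)
pick(-75.6); cam("wrist","w11"); cam("scene","s11")
E
```

```text
at rack [  1.3 -75.8 124.8] F [-1.1 -0.   0.6] open 50.3 t 41.0
grip rack [  1.  -75.6 124.4] F [0.1 0.5 0.1] open 13.7 t 41.7
lift rack [  0.7 -75.3 249.2] F [-0.4 -0.4 -3.2] open 14.0 t 43.1
```

View pics/w11.png

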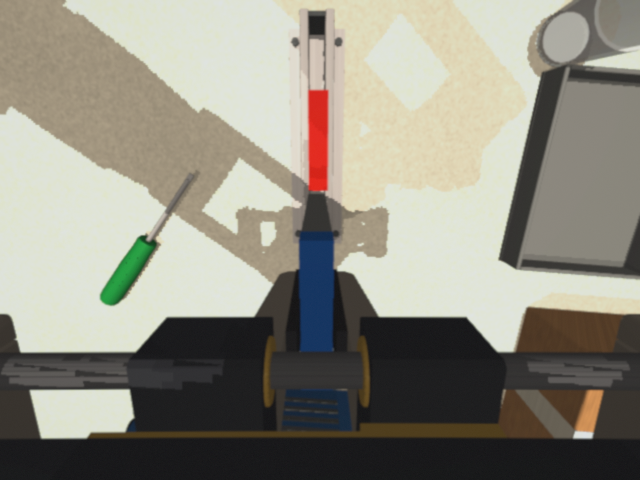

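View pics/s11.png

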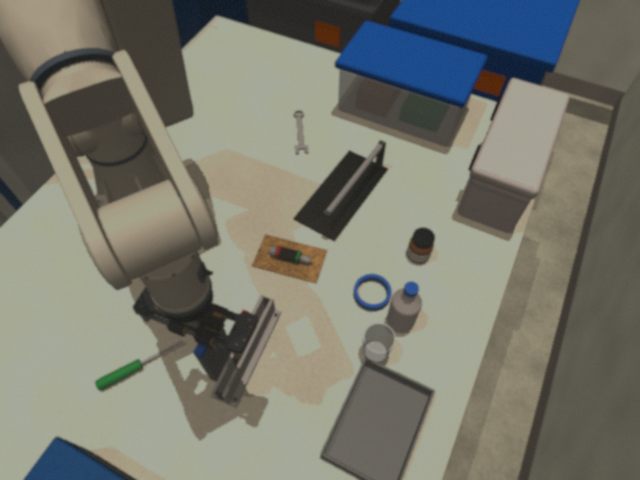

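```bash
python3 - <<'E'
from h import *
arm.move_l(rk(1,-75.6,330),None,vel=150)
o=place(55)
cam("wrist","w12"); cam("top","t12"); cam("scene","s12")
E
```

```text
above rack [ 76.9 554.4 124.4] F [-0.6 -0.5 -3.2] open 13.7 t 47.8
```

View pics/w12.png

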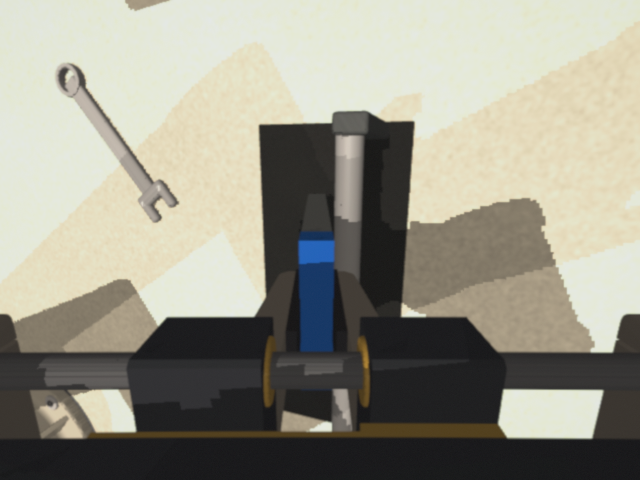

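View pics/s12.png

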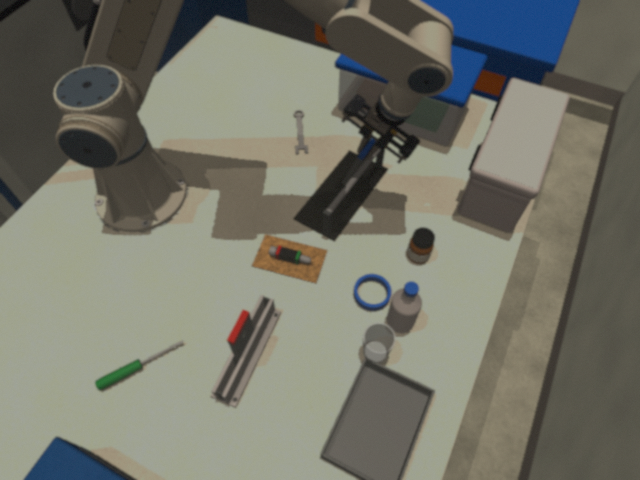

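```bash
cat >> h.py <<'E'
def setdown(y):
    p,o=lean_pose(y,0,-5); r=arm.move_l(p,o,vel=15,f_stop=4); print(r); st("touch"); print(arm.observe()["tcp_pos"]-lean_pose(y)[0])
    fingers.command_gripper(42); st("open")
    u=-R.from_rotvec(o).as_matrix()[:,1]
    t=arm.observe()["tcp_pos"]; arm.move_l(t+u*80,o,vel=80); st("away")
E
python3 - <<'E'
from h import *
setdown(55)
cam("wrist","w13"); cam("top","t13"); cam("scene","s13")
E
```

```text
True
touch rack [ 77.1 554.6 116.8] F [ 1.3 -0.2  5. ] open 13.5 t 48.5
[ 0.15037897  0.03999833 -0.1158683 ]
open rack [ 76.4 554.3 115.7] F [-0.5  0.1 -0. ] open 42.0 t 49.1
away rack [100.2 549.5 191.2] F [-0.1  0.1 -0.3] open 42.1 t 50.2
```

View pics/w13.png

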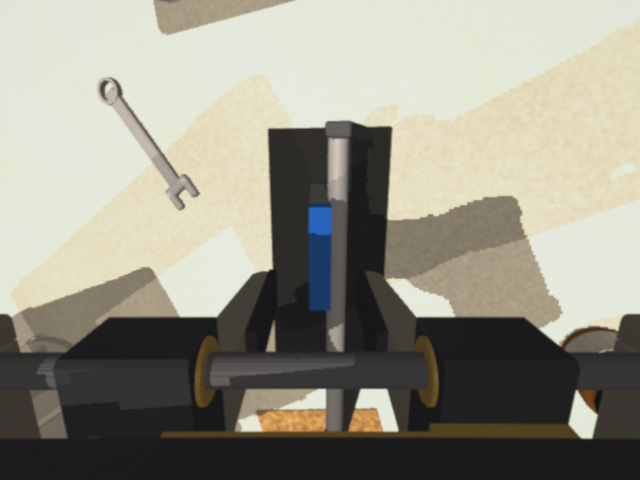

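View pics/t13.png

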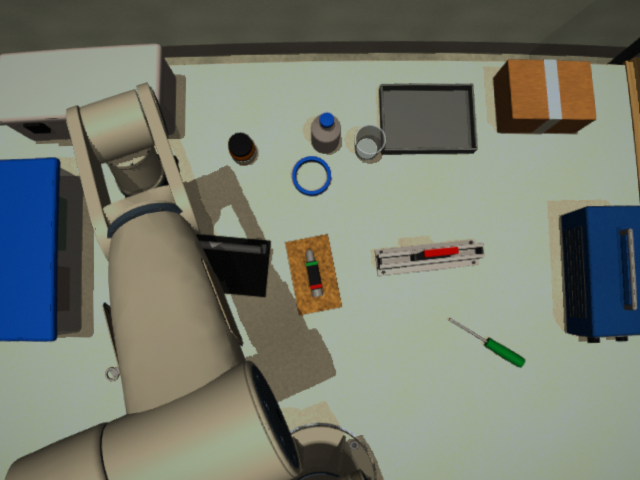

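```bash
python3 - <<'E'
from h import *
s=arm.observe(); arm.move_l(s["tcp_pos"]+[-10,0,90],None,vel=150)
pick(0.6); arm.move_l(rk(1,0.6,300),None,vel=150)
place(-55); cam("wrist","w14")
E
```

```text
at rack [  1.4   0.4 124.8] F [ 0.2 -0.  -0.5] open 49.8 t 54.8
grip rack [  1.    0.6 124.4] F [-0.2 -0.4  2. ] open 13.8 t 55.4
lift rack [  0.7   0.8 249.3] F [-0.4  0.1 -1.3] open 14.1 t 56.8
above rack [ 55.9 446.5 124.5] F [-0.4  0.1 -2.3] open 13.6 t 60.6
```

View pics/w14.png

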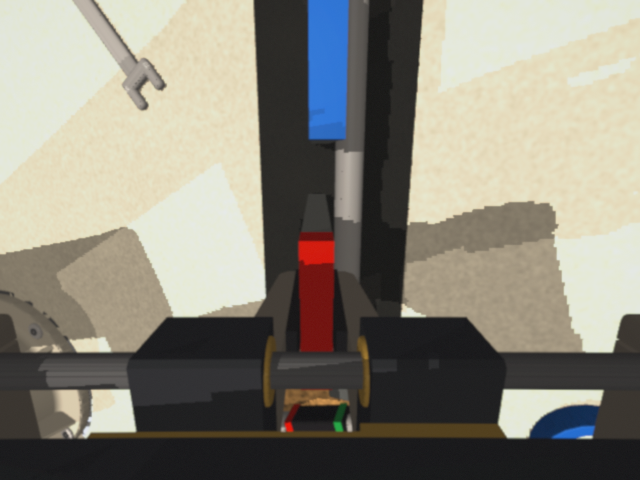

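```bash
python3 - <<'E'
from h import *
setdown(-55)
s=arm.observe(); arm.move_l(s["tcp_pos"]+[-10,0,110],None,vel=150)
arm.goto([330,0,330],down(np.radians(-60)))
arm.dwell(0.5)
w=cam("wrist","w15"); t=cam("top","t15"); s=cam("scene","s15"); st("end")
for n,c in (("wrist",w),("top",t),("scene",s)):
    P=cloud(c); H,S,V=[hsv(c)[...,i] for i in range(3)]
    d=P-np.array([*LC,0]); X=d@lx; Y=d@ly
    for nm,m in (("blue",(H>98)&(H<125)&(S>110)&(V>40)),("red",((H<6)|(H>172))&(S>140)&(V>40))):
        m=m&(abs(X)<70)&(abs(Y)<140)&(P[...,2]>100)
        if m.sum()>10: print(n,nm,m.sum(),"x",np.percentile(X[m],[2,50,98]).round(1),"y",np.percentile(Y[m],[2,98]).round(1),"z",np.percentile(P[...,2][m],[2,98]).round(1))
try: gauge_est(w)
except Exception as e: print(e)
try: gauge_est(t)
except Exception as e: print(e)
E
```

```text
True
touch rack [ 56.  446.6 116.7] F [1.8 0.  4.7] open 13.8 t 61.2
[ 0.10232443  0.01175325 -0.13121933]
open rack [ 55.4 446.5 116. ] F [ 0.7 -0.   1.1] open 42.1 t 61.8
away rack [ 79.2 441.7 191.5] F [ 0.4 -0.1 -0.7] open 42.4 t 63.0
end rack [-144.4  271.   330. ] F [-0.1 -0.5 -0.4] open 42.5 t 65.6
top blue 324 x [26.6 35.2 44.6] y [19.1 86.7] z [137.1 154.3]
top red 326 x [26.3 34.7 44.3] y [-90.9 -23.3] z [136.2 154.7]
scene blue 121 x [31.3 38.  44.1] y [18.3 86.8] z [130.1 153.5]
scene red 165 x [30.1 37.3 44. ] y [-91.3 -21.2] z [112.9 155.3]
top blob [461.2   1.5] 93.6 26.8 9.9
bands [487.6   6.7] [436.8  -1.5] dist 51.5 mid [462.2   2.6] ang 9.1
top blob [461.4   2. ] 97.8 26.2 10.0
bands [486.7   5.7] [435.6  -3.6] dist 51.9 mid [461.2   1. ] ang 10.4
```

View pics/t15.png

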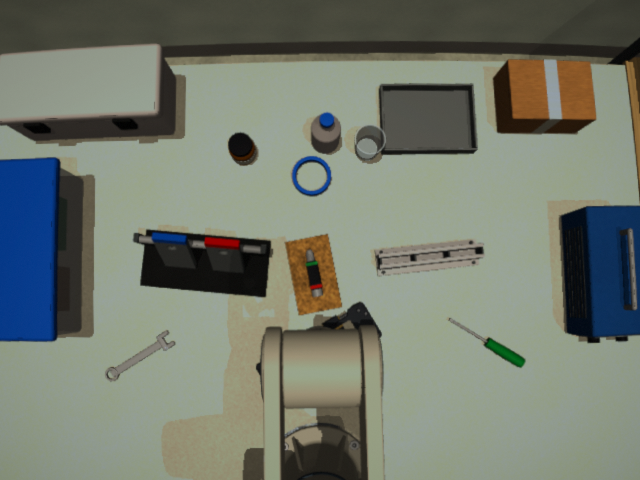

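View pics/s15.png

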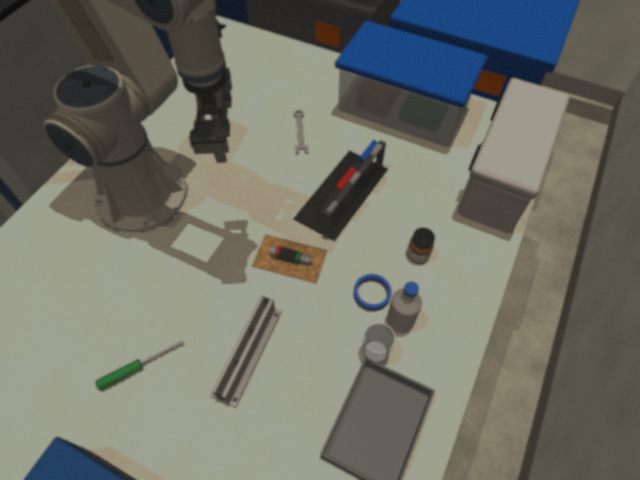

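View pics/w15.png

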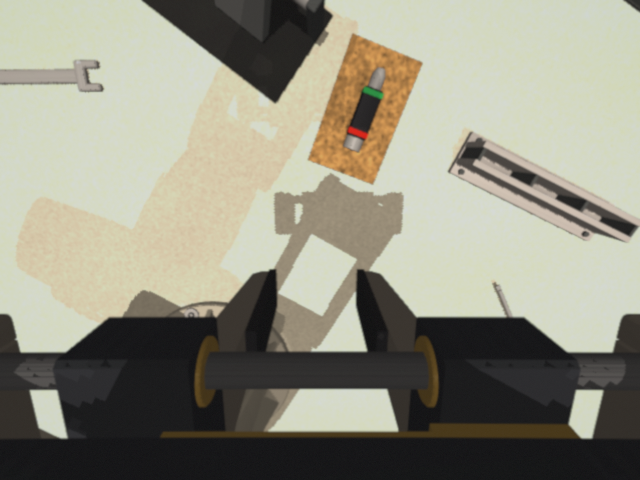

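```bash
python3 - <<'E'
from h import *
print(arm.job_done())
E
```

```text
the job is handed in; nothing more can be done
None
```

I checked the bores in the order blue then red, since the rack held no yellow plate, and handed the job in at about 66 s.

- **Go end:** It went home in both plates. The gauge stopped at the same depth each time, even when pushed up to 16 N (blue) and 14 N (red), and the tip came out of the far side of the bore. The stop came about 4 mm further in than the nominal upright position. I put that down to the plate tilting about 2° in its pocket plus a small rack offset; with that allowed for, it agrees with full home to within about 1 mm.
- **No-go end:** It was refused at the far mouth of both bores, pressed at about 5 N for 0.7 s with no further advance.
- **Plates:** Both stand on the rubber base leaning back on the rail. I set them at 18° with a gap of about 2 mm to settle on to the rail, so they should be at roughly 18–20°. Their measured top edges (about 154 mm high, 35–38 mm along the stand's x axis) fit that.
- **Gauge:** It lies flat at the centre of the mat. The wrist and top cameras put it within about 2 mm of each other, and I saw no sign it had been knocked.
- **Bystanders:** They look unmoved in the last pictures, judged by eye.

No check failed.

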